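Close the fuse box of the foam cutter

ROBOT

A 6-joint arm with a two-finger parallel gripper is mounted at the origin on the work surface. World frame = base frame: x ahead of the robot, y to its left, z up, the work surface at z = 0. Lengths are in mm, angles in rad, forces in N, time in s.
With the tool pointing down it reaches from about 350 to 975 mm from the base axis. Payload 7.1 kg.
Tool frame: the origin (TCP) lies between the finger pads; the fingertips stand 19 mm ahead of it and the grasp point (between the pads) is the TCP (ctrl.tcp_to_tips is the distance from the TCP to the fingertips, in mm); z points along the fingers, y is the line along which they close (so a half turn about z gives the same grasp; the last joint's range is limited). The gripper opens to 88 mm and grips with 3 to 60 N. Pads are 20 mm wide; open, the fingers measure 115 mm over their backs; the gripper's body (75 mm by 178 mm) begins 61 mm behind the grasp point.
Start: joints at [1.248, 0.423, 1.63, -0, 1.089, -0.019], TCP at [186.936, 596.372, 241.675] pointing down, gripper open.
Joint ranges: [-3, 3], [-0.9, 2.11], [0.09, 2.58], [-1.31, 4.45], [0.11, 2.69], [-2.54, 2.54]. Speed limits (rad/s): [2.39, 2.39, 3.01, 3.14, 3.14, 3.14].

INTERFACE

Orientations are given as a rotation vector (axis times angle).
In Python, from workcell import status, optics, ctrl gives the robot as it stands. The module is installed in compiled form; this text tells all that it offers.
- The arm moves only by the shell command python3 -m inch 'ROWS'. ROWS is JSON, a list that holds one entry, the list of rows, each a list of 7 numbers: the shift along the tool's x, y, z in mm, then the turn, a rotation vector about the tool's x, y, z in rad, then the opening in per cent of the stroke, from 0 (shut) to 100 (fully open). A call has 1 to 20 rows; each row is the pose to reach, as a shift and turn from the pose commanded when the call began, along the tool's axes at that moment; what a row does not reach only later rows make up. A row lasts 1/10 s, in which the tool goes at most 50 mm and 8.59 degrees, less where a joint would pass 70% of its speed; a pose out of reach is approached as far as the arm can. A call with a gripper value outside its range is refused whole. The fingers move at their own pace and stop on an object; the grip force is fixed at half the most. Time passes only in rows, so rows that repeat a pose let the fingers close. It gives the time, the measured TCP pose, the force, the opening and the grip force at its end, in the units of the state.
- status.get_obs(): the state, without advancing time (a new reading comes with each control period).
- optics.get_image(name): name is "scene" or "top" or "wrist"; returns a dict with "frame" (420x560x3 uint8, red, green, blue), "fx", "fy", "cx", "cy" (pixels), "k1" (the pictures are not rectified: a ray, as slopes to the right and down, at radius r is drawn at 1 + k1 r^2 times it, then the intrinsics apply), "rvec" (rotation vector, rad) and "tvec" (3), from world to camera coordinates, as OpenCV has them; the wrist camera has in their place "hand_eye" (4x4, takes a point from camera to tool coordinates, whose origin is the TCP and whose axes are the flange's). Camera axes: x right, y down, z forward; pixel columns grow to the right and rows downward; lengths in mm; the calibration is good to about 2 mm. A picture is of the moment at which its call begins: read the wrist's pose just before it. There is no depth.
- ctrl.close_job(): hands the job in; it is judged then, once.
The state is a dict: "t": time; "qpos": joint angles; "qvel": joint speeds; "joint_torque": joint torques, N m; "ee_pos": TCP position; "orientation": TCP orientation; "ft_force": force on the tool from outside, world axes, zero at the start; "moment": the same for the moment, N m; "width": finger opening in mm; "grasp_force": force on a finger pad.
Only numpy, scipy, OpenCV 4.12 (cv2) and the standard library are available. Lean on these libraries where they do the work, as an engineer would, in place of code of your own. Each camera call takes 0.05 s, during which the arm holds its last target. There are 200 camera calls.

TASK

The foam cutter's fuse box stands open on its sloping stand on the prop-shop bench. Pick up its loose cover plate by the handle and fit it back over the box's two pins so that it lies flush on the sloping rim all round, handle outward (either way round will do). Set it down gently rather than dropping it, let go, and leave the other things on the bench where they are.

Things in the scene. Friction and masses are not known exactly. Their poses are not given: they have to be found in the camera images.
- cover: Loose grey painted metal plate, 124 (x) by 190 (y) by 5 mm thick, 0.2 to 0.4 kg, at first flat on the bench, handle up. Origin: centre of its underside; z up through the handle. Two 16 mm through holes at x = 0, y = +80 and -80 mm. Same after a half turn about z.
- cover_grip (a point): Middle of the cover's handle, 42 mm above the plate's underside; axes as the cover's. The handle is a straight bar along y over the plate's middle: 90 mm long, 14 mm wide (x), 20 mm tall, from 32 to 52 mm above the plate's underside, on a leg 12 mm long (y) at y = +39 and -39 mm.
- fuse_box: Fixed grey box, 124 (x) by 190 (y) by 50 mm deep, open face with four white fuses inside, on a dark stand: face sloping 30 degrees from level, looking up and roughly to the robot. Origin: centre of the flat rim plane, 90 mm above the bench; z square out of the face, x up the slope, y along the level long side. Home: the cover's underside on the rim, its origin at this one.
- pin_left (a point): Tip of the steel pin at the box's +y end (box x = 0, y = +80 mm), 20 mm above the rim; axes as the fuse box's. The pin stands square to the face, 10 mm thick, straight for 9 mm, then tapering to 4 mm at its tip.
- pin_right (a point): Tip of the like pin at the box's -y end (box x = 0, y = -80 mm), 20 mm above the rim; axes as the fuse box's.
- paint_tin: Bystander: upright paint tin, 100 mm across, 120 mm tall; origin at the centre of its underside.
- foam_block: Bystander: white foam merlon block, 90 x 80 x 100 mm tall; origin at the centre of its underside.
- glue_bottle: Bystander: upright white bottle, 56 mm across, 140 mm tall; origin at the centre of its underside.
Mind the look-alikes: they are no part of the job. Leave any blue, green or turquoise look-alike of the cover alone.

How it is judged:
By the outcome, as a careful person would: the job done as asked, in the order asked, and still so for the second after the job is handed in, with the robot touching nothing.
It also fails if it takes over 40 s, if anything falls off the work surface, if the arm or the gripper's body presses on something with over 40 N, if the wrist force passes 120 N, or if a joint passes its speed limit or range.

## Working session

There is one attempt and no reset: what is moved stays moved. The work goes in short steps, Python scripts to look and compute and a shell command to move; the robot and the scene stay as the last step left them, time stands still between calls to the robot, and variables do not carry over. Pictures are saved under pics/ and viewed, at most 10 in all, crops included, and the job is handed in when it is done.

```bash
mkdir -p pics; cat > h.py <<'E'
import numpy as np, cv2
from scipy.spatial.transform import Rotation as R
from workcell import status, optics, ctrl
def cam(name):
    o=status.get_obs() if name=="wrist" else None
    d=optics.get_image(name)
    if name=="wrist":
        T=np.eye(4);T[:3,:3]=R.from_rotvec(o["orientation"]).as_matrix();T[:3,3]=o["ee_pos"]
        W=T@np.array(d["hand_eye"]); d["Rcw"]=W[:3,:3]; d["C"]=W[:3,3]
    else:
        Rm=R.from_rotvec(np.ravel(d["rvec"])).as_matrix(); d["Rcw"]=Rm.T; d["C"]=-Rm.T@np.ravel(d["tvec"])
    return d
def ray(d,uv):
    uv=np.atleast_2d(uv).astype(float)
    p=np.c_[(uv[:,0]-d["cx"])/d["fx"],(uv[:,1]-d["cy"])/d["fy"]]; q=p.copy()
    for _ in range(20): q=p/(1+d["k1"]*(q**2).sum(1,keepdims=True))
    v=np.c_[q,np.ones(len(q))]@d["Rcw"].T
    return v/np.linalg.norm(v,axis=1,keepdims=True)
def onplane(d,uv,z,n=(0,0,1),p0=None):
    v=ray(d,uv); n=np.array(n,float); p0=np.array([0,0,z]) if p0 is None else p0
    return d["C"]+v*(((p0-d["C"])@n)/(v@n))[:,None]
def tri(d1,a,d2,b):
    out=[]
    for v,w in zip(ray(d1,a),ray(d2,b)):
        A=np.c_[v,-w]; s=np.linalg.lstsq(A,d2["C"]-d1["C"],rcond=None)[0]
        p=d1["C"]+s[0]*v;q=d2["C"]+s[1]*w; out.append([*(p+q)/2,np.linalg.norm(p-q)])
    return np.array(out)
def proj(d,P):
    q=(np.atleast_2d(P)-d["C"])@d["Rcw"]; q=q[:,:2]/q[:,2:]
    q=q*(1+d["k1"]*(q**2).sum(1,keepdims=True)); return q*[d["fx"],d["fy"]]+[d["cx"],d["cy"]]
E
python3 - <<'E'
from h import *
import pickle
D={n:cam(n) for n in("scene","top","wrist")}
pickle.dump(D,open("d0.pkl","wb"))
for n,d in D.items(): cv2.imwrite(f"pics/{n}0.png",d["frame"][...,::-1]); print(n,d["C"].round(),d["Rcw"][:,2].round(2),d["fx"],d["k1"])
E
```

```text
scene [ 924. -544.  877.] [-0.39  0.51 -0.77] 383.28242636594206 -0.11109008530576298
top [ 389.   12. 1253.] [ 0.11  0.   -0.99] 385.5829410100289 -0.020602675234196496
wrist [116. 619. 383.] [ 0.26 -0.08 -0.96] 351.63639369902734 -0.02860035036406713
```

View pics/top0.png

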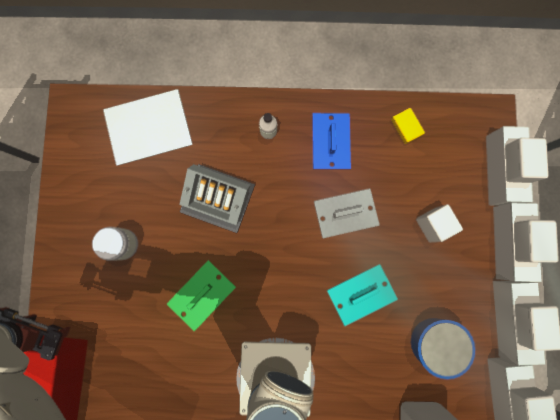

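View pics/scene0.png

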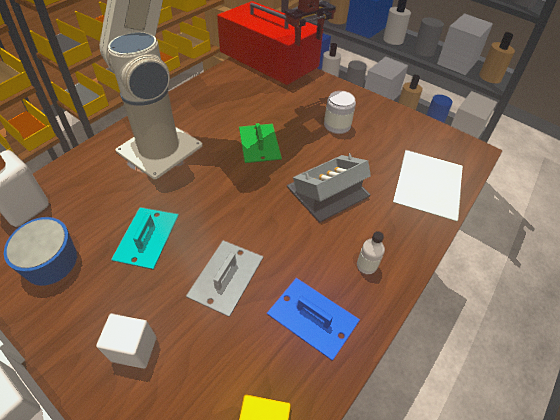

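The top view shows cover-like plates: grey (347,213), blue (332,140), turquoise (362,294) and green (201,295). The grey one matches the description. The fuse box is at (216,197). In the scene view, grey is at (226,277) and the box at (330,183).

```bash
python3 - <<'E'
from h import *
import pickle
D=pickle.load(open("d0.pkl","rb"))
t,s=D["top"],D["scene"]
a=cv2.resize(t["frame"][150:245,165:265],(500,475),interpolation=cv2.INTER_CUBIC)
a2=cv2.resize(t["frame"][180:245,305:390],(300,229),interpolation=cv2.INTER_CUBIC)
im=np.zeros((600,800,3),np.uint8); im[:475,:500]=a; im[:229,500:800]=a2
b=cv2.resize(s["frame"][145:225,280:380],(300,240),interpolation=cv2.INTER_CUBIC); im[235:475,500:800]=b
cv2.imwrite("pics/crop1.png",im[...,::-1])
hsv=cv2.cvtColor(t["frame"],cv2.COLOR_RGB2HSV)
m=((hsv[...,1]<60)&(hsv[...,2]>90)).astype(np.uint8)
roi=np.zeros_like(m);roi[175:250,300:395]=m[175:250,300:395]
c=max(cv2.findContours(roi,0,2)[0],key=cv2.contourArea)
P=onplane(t,c[:,0,:],5)[:,:2].astype(np.float32)
r=cv2.minAreaRect(P);print("cover",r); 
bx=cv2.boxPoints(r); print(bx.round())
E
```

```text
cover ((523.21630859375, -219.54876708984375), (125.30913543701172, 190.35916137695312), 13.977347373962402)
[[ 439. -142.]
 [ 485. -327.]
 [ 607. -297.]
 [ 561. -112.]]
```

View pics/crop1.png

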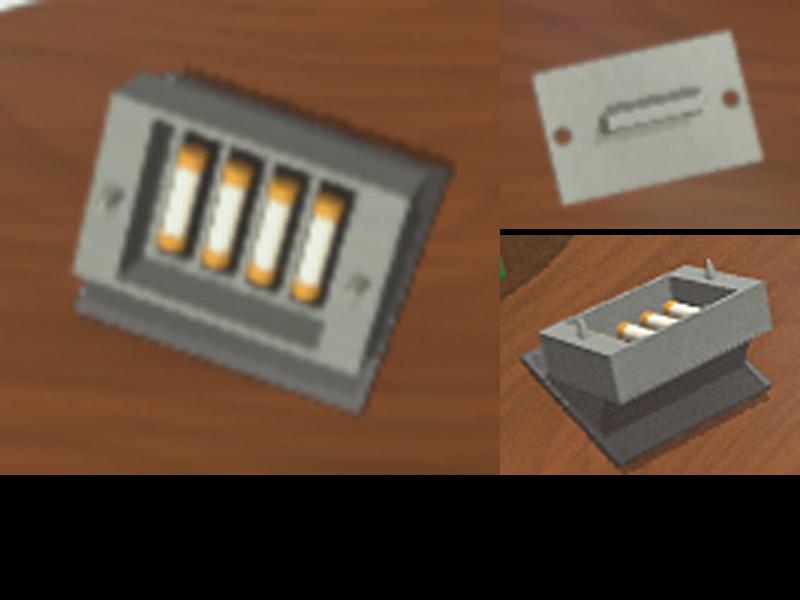

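The crop shows the plain grey plate with two holes and a handle, and its measured size of 125x190 fits. The box pins are at top crop (115,195) and (360,287), and at scene crop (709,262) and (576,322).

```bash
python3 - <<'E'
from h import *
import pickle
D=pickle.load(open("d0.pkl","rb"));t,s=D["top"],D["scene"]
a=np.array([[118,189],[363,281]])/5.+[165,150]; b=(np.array([[709,261],[575,321]])-[500,235])/3.+[280,145]
p=tri(t,a,s,b);print(p.round(1),np.linalg.norm(p[0,:3]-p[1,:3]))
# rim corners, known heights
c=np.array([[112,92],[408,197],[355,377],[72,272]])/5.+[165,150]
q=np.vstack([onplane(t,c[i],z) for i,z in enumerate([121,121,59,59])]);print(q.round(1),q.mean(0),np.linalg.norm(q-np.roll(q,-1,0),axis=1))
y=q[0]-q[1]+q[3]-q[2];yaw=np.arctan2(-y[0],y[1]);print("yaw",np.degrees(yaw), np.degrees(np.arctan2(-(p[0]-p[1])[0],(p[0]-p[1])[1])))
o=status.get_obs();print({k:np.round(v,3) for k,v in o.items()});M=R.from_rotvec(o["orientation"]).as_matrix();print(M.round(3))
E
```

```text
[[5.766e+02 2.738e+02 1.152e+02 4.800e+00]
 [5.230e+02 1.239e+02 1.117e+02 5.000e-01]] 159.187545024956
[[632.4 277.5 121. ]
 [573.1  98.2 121. ]
 [469.3 132.1  59. ]
 [530.6 311.3  59. ]] [551.33861737 204.77196971  90.        ] [188.85520675 125.51612881 189.39941503 123.84803967]
yaw -18.589610616534497 -19.666141683988307
{'t': np.float64(0.15), 'qpos': array([ 1.248,  0.424,  1.63 , -0.   ,  1.089, -0.019]), 'qvel': array([ 0.001, -0.001, -0.001, -0.   ,  0.001,  0.001]), 'joint_torque': array([ 0.0000e+00, -5.4499e+01, -2.7392e+01,  6.4000e-02,  2.0000e-02,
       -0.0000e+00]), 'ee_pos': array([186.815, 595.999, 241.082]), 'orientation': array([-4.750e-01, -3.105e+00,  2.000e-03]), 'ft_force': array([-0.179, -0.142,  0.249]), 'moment': array([0.005, 0.051, 0.015]), 'grasp_force': np.float64(0.0), 'width': np.float64(87.754)}
[[-0.954  0.299 -0.   ]
 [ 0.299  0.954 -0.001]
 [ 0.    -0.001 -1.   ]]
```

```bash
cat >> h.py <<'E'
def rel(pos,Rt):
    o=status.get_obs();M=R.from_rotvec(o["orientation"]).as_matrix()
    d=M.T@(np.array(pos)-o["ee_pos"]);r=R.from_matrix(M.T@Rt).as_rotvec()
    print("shift",d.round(1),"turn",r.round(4));return d,r
def down(ang): # tool z down, tool y at yaw ang (deg)
    a=np.radians(ang);y=np.array([np.cos(a),np.sin(a),0]);z=np.array([0,0,-1.]);return np.c_[np.cross(y,z),y,z]
E
python3 -c "
from h import *
rel([523,-219.5,200],down(13.98))"
```

```text
shift [-564.8 -677.5   41.9] turn [-1.100e-03  6.000e-04  1.023e+00]
```

```bash
python3 -m inch '[[[-280,-340,5,0,0,0.5,100],[-280,-340,5,0,0,0.5,100],[-280,-340,5,0,0,0.5,100],[-280,-340,5,0,0,0.5,100],[-280,-340,5,0,0,0.5,100],[-280,-340,5,0,0,0.5,100],[-565,-677.5,42,0,0,1.023,100],[-565,-677.5,42,0,0,1.023,100],[-565,-677.5,42,0,0,1.023,100],[-565,-677.5,42,0,0,1.023,100],[-565,-677.5,42,0,0,1.023,100],[-565,-677.5,42,0,0,1.023,100],[-565,-677.5,42,0,0,1.023,100],[-565,-677.5,42,0,0,1.023,100],[-565,-677.5,42,0,0,1.023,100],[-565,-677.5,42,0,0,1.023,100],[-565,-677.5,42,0,0,1.023,100],[-565,-677.5,42,0,0,1.023,100],[-565,-677.5,42,0,0,1.023,100],[-565,-677.5,42,0,0,1.023,100]]]'
python3 - <<'E'
from h import *
d=cam("wrist");cv2.imwrite("pics/w1.png",d["frame"][...,::-1])
o=status.get_obs();print(o["ee_pos"],o["qpos"].round(2))
hsv=cv2.cvtColor(d["frame"],cv2.COLOR_RGB2HSV)
print(proj(d,[[523,-219.5,42],[523-80*.242,-219.5+80*.97,5],[523+80*.242,-219.5-80*.97,5]]))
E
```

```text
t: 2.15
ee_pos: [522.8, -219.3, 199.0]
orientation: [-1.936, -2.473, 0.0]
ft_force: [-0.1, 0.1, 0.3]
width: 87.8
grasp_force: 0.0
[ 522.57969921 -218.42562936  199.18281755] [-0.42  0.39  1.79  0.    0.96 -0.66]
[[275.06960732 191.63051513]
 [274.99046673  97.48750755]
 [275.26848292 257.63807845]]
```

View pics/w1.png

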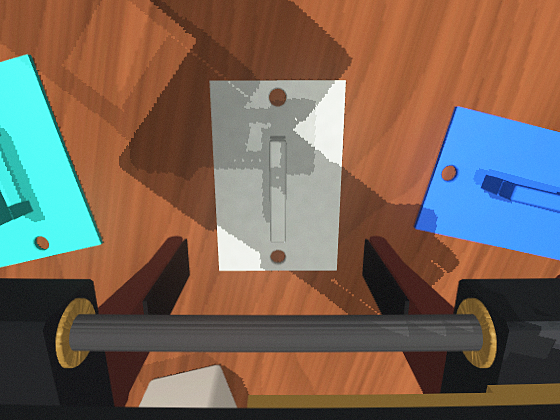

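The wrist view shows the grey cover with holes at (278,97) and (278,257), within 2 mm of prediction. Descend and grip.

```bash
python3 -m inch '[[[0,0,40,0,0,0,100],[0,0,80,0,0,0,100],[0,0,120,0,0,0,100],[0,0,145,0,0,0,100],[0,0,157,0,0,0,100],[0,0,157,0,0,0,100],[0,0,157,0,0,0,0],[0,0,157,0,0,0,0],[0,0,157,0,0,0,0],[0,0,157,0,0,0,0],[0,0,157,0,0,0,0],[0,0,157,0,0,0,0],[0,0,157,0,0,0,0],[0,0,157,0,0,0,0],[0,0,157,0,0,0,0],[0,0,157,0,0,0,0]]]'
```

```text
t: 3.8
ee_pos: [523.5, -219.1, 42.6]
orientation: [1.935, 2.475, 0.0]
ft_force: [0.5, -0.9, 0.4]
width: 13.9
grasp_force: 30.0
```

```bash
python3 -m inch '[[[0,0,-10,0,0,0,0],[0,0,-30,0,0,0,0],[0,0,-70,0,0,0,0],[0,0,-110,0,0,0,0],[0,0,-150,0,0,0,0],[0,0,-190,0,0,0,0],[0,0,-200,0,0,0,0],[0,0,-200,0,0,0,0]]]'
cat > fit.py <<'E'
from h import *
import pickle
from scipy.optimize import least_squares
D=pickle.load(open("d0.pkl","rb"));t,s=D["top"],D["scene"]
def Rbox(yaw): return R.from_euler("zy",[yaw,-30],degrees=True).as_matrix()
L=np.array([[62,95,0],[62,-95,0],[-62,-95,0],[-62,95,0],[0,80,20],[0,-80,20]],float)
ta=np.array([[112,92],[408,197],[355,377],[72,272],[118,189],[363,281]])/5.+[164.6,149.6]
sa=(np.array([[613,352],[541,333],[766,283],[709,261],[575,321]])-[500,235])/3.+[279.7,144.7]; si=[1,2,0,4+0,5]
def res(p,split=False):
    W=np.array([p[0],p[1],90])+L@Rbox(p[2]).T
    a=(proj(t,W)-ta);b=(proj(s,W[si])-sa)
    return (a,b) if split else np.r_[a.ravel(),b.ravel()]
if __name__=="__main__":
    r=least_squares(res,[551,205,-18.6],loss="soft_l1")
    print(r.x);a,b=res(r.x,True);print(a.round(1));print(b.round(1))
    for k in (0,1):
        q=least_squares(lambda p:res(p,True)[k].ravel(),r.x).x;print("only",("top","scene")[k],q)
E
python3 fit.py
```

```text
t: 4.6
ee_pos: [524.0, -219.4, 244.4]
orientation: [1.932, 2.473, 0.001]
ft_force: [0.4, 1.0, -2.9]
width: 14.0
grasp_force: 30.0
[555.70162638 205.22000291 -19.29149612]
[[ 0.4 -1. ]
 [ 1.9 -0.6]
 [-0.3 -2. ]
 [-2.3 -0.8]
 [-2.9  2. ]
 [-0.9  1.2]]
[[-2.   7. ]
 [ 0.1  3. ]
 [-1.5 -3.5]
 [-1.3 -3.3]
 [ 1.   3.5]]
only top [555.16840836 203.12328834 -19.12473669]
only scene [554.73886172 212.67263441 -22.85618973]
```

```bash
sed -i 's/"zy"/"ZY"/' fit.py; python3 fit.py
```

```text
[556.16670711 205.45625833 -18.5157005 ]
[[ 0.2 -1.2]
 [ 0.4 -0.9]
 [ 0.4 -1.5]
 [ 0.1 -1.1]
 [-3.1  1.6]
 [-2.4  1.2]]
[[-1.4  1.6]
 [-1.1  0. ]
 [-0.7 -0.2]
 [-0.4 -0.1]
 [ 1.6 -0.6]]
only top [555.26011431 203.10200269 -18.57597585]
only scene [556.65587516 206.77976867 -18.60257484]
```

```bash
sed -i 's/\[118,189\],\[363,281\]/[106,202],[351,292]/' fit.py; python3 fit.py
python3 - <<'E'
from h import *
from fit import Rbox
B=Rbox(-18.5);o=np.array([553.5,205.5,90])
# tool z=-bz ; tool y=+-bx
for sg in(1,-1):
    y=sg*B[:,0];z=-B[:,2];Rt=np.c_[np.cross(y,z),y,z]
    print(sg);rel(o+B[:,2]*(42+110),Rt)
E
```

```text
[554.2550059  205.95979927 -18.53658357]
[[-0.  -0.6]
 [ 0.2 -0.2]
 [ 0.2 -0.8]
 [-0.1 -0.5]
 [-0.9 -0.4]
 [-0.2 -0.4]]
[[-1.9  1.2]
 [-1.5 -0.4]
 [-1.1 -0.5]
 [-0.8 -0.4]
 [ 1.1 -1. ]]
only top [552.72668566 205.44841879 -18.55300042]
only scene [556.65587514 206.77976875 -18.60257477]
1
shift [446.   67.1  22. ] turn [-0.506 -0.147  0.554]
-1
shift [446.   67.1  22. ] turn [ 0.1933 -0.6652 -2.5   ]
```

```bash
python3 -m inch '[[[220,30,10,-0.25,-0.07,0.27,0],[220,30,10,-0.25,-0.07,0.27,0],[220,30,10,-0.25,-0.07,0.27,0],[220,30,10,-0.25,-0.07,0.27,0],[220,30,10,-0.25,-0.07,0.27,0],[446,67,22,-0.506,-0.147,0.554,0],[446,67,22,-0.506,-0.147,0.554,0],[446,67,22,-0.506,-0.147,0.554,0],[446,67,22,-0.506,-0.147,0.554,0],[446,67,22,-0.506,-0.147,0.554,0],[446,67,22,-0.506,-0.147,0.554,0],[446,67,22,-0.506,-0.147,0.554,0],[446,67,22,-0.506,-0.147,0.554,0]]]'
python3 - <<'E'
from h import *
from fit import Rbox,L
import pickle
D={n:cam(n) for n in("scene","top","wrist")};pickle.dump(D,open("d1.pkl","wb"))
B=Rbox(-18.55);o=np.array([553.5,205.7,90]);W=o+L@B.T
y=B[:,0];z=-B[:,2];Rt=np.c_[np.cross(y,z),y,z]
rel(o+B[:,2]*152,Rt)
f=D["scene"]["frame"][90:230,260:400]
w=D["wrist"]["frame"]
im=np.zeros((420,800,3),np.uint8);im[:420,:420]=cv2.resize(f,(420,420),interpolation=2);im[:285,420:]=cv2.resize(w,(380,285))
cv2.imwrite("pics/c2.png",im[...,::-1])
print(status.get_obs()["qpos"].round(2))
E
```

```text
t: 5.9
ee_pos: [478.9, 232.9, 218.1]
orientation: [2.181, 1.577, 0.415]
ft_force: [-0.0, 0.5, -2.3]
width: 13.5
grasp_force: 30.0
shift [ 0.4  3.6 -1.8] turn [-0.0065  0.0009  0.0048]
[ 0.65  0.25  2.07 -0.74  0.65  1.53]
```

View pics/c2.png

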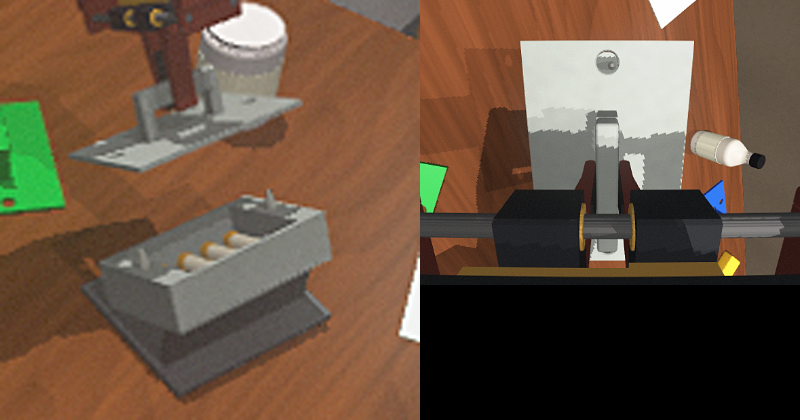

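The scene part shows the cover hovering parallel over the box. In the wrist part the pin shows through the far hole at about (276,91) in full-frame pixels. I'll crop that and compare it with predictions.

```bash
python3 - <<'E'
from h import *
from fit import Rbox,L
import pickle
d=pickle.load(open("d1.pkl","rb"))["wrist"]
o=status.get_obs();T=R.from_rotvec(o["orientation"]).as_matrix()
B=Rbox(-18.55);W=np.array([553.5,205.7,90])+L@B.T
for sx in(80,-80): print(sx,"hole top",proj(d,o["ee_pos"]+T@[sx,0,37]),"hole bottom",proj(d,o["ee_pos"]+T@[sx,0,42]))
print("tips",proj(d,W[4:]),"bases",proj(d,W[4:]-20*B[:,2]))
c=d["frame"][66:116,250:300];cv2.imwrite("pics/c3.png",cv2.resize(c,(500,500),interpolation=2)[...,::-1])
E
```

```text
80 hole top [[276.48319163  96.08039915]] hole bottom [[276.45418013  96.29677966]]
-80 hole top [[276.01702527 368.02548502]] hole bottom [[276.00410457 362.32261524]]
tips [[282.65397691  98.12492846]
 [280.57611173 290.24059947]] bases [[282.31998537  98.50590797]
 [280.41220481 279.18283328]]
```

View pics/c3.png

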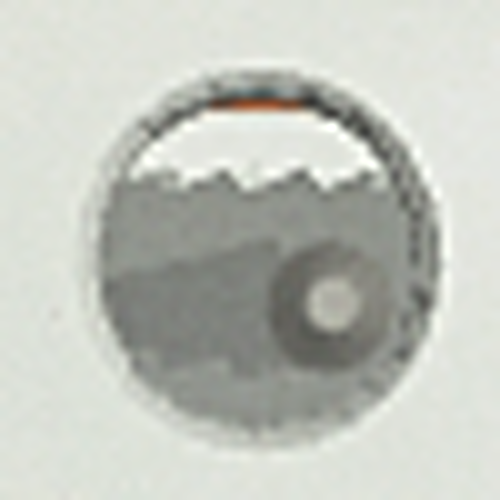

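```bash
cat > servo.py <<'E'
from h import *
from fit import Rbox
B=Rbox(-18.55);n=B[:,2];W0=np.array([553.5,205.7,90])
def go(d,o,hole,pin,h,tipz=20):
    T=R.from_rotvec(o["orientation"]).as_matrix();ee=np.array(o["ee_pos"])
    H=onplane(d,hole,0,T[:,2],ee+T[:,2]*37)[0]; Ht=T.T@(H-ee)   # hole in tool
    P=onplane(d,pin,0,n,W0+n*tipz)[0]-n*tipz                       # pin foot in rim plane
    print("hole in tool",Ht.round(1),"(nominal 80,0)","pin foot in box",(B.T@(P-W0)).round(1))
    y=B[:,0];z=-n;Rt=np.c_[np.cross(y,z),y,z]
    # underside at hole: Ht with z=42
    tgt=P+n*h-Rt@np.array([Ht[0],Ht[1],42]); return rel(tgt,Rt)
E
python3 - <<'E'
from servo import *
import pickle
d=pickle.load(open("d1.pkl","rb"))["wrist"]
go(d,status.get_obs(),[275.6,91.4],[282.8,95.9],40)
E
```

```text
hole in tool [82.2 -0.4 37. ] (nominal 80,0) pin foot in box [ 0.1 81.6  0. ]
shift [-0.2  4.6 68.2] turn [-0.0065  0.0009  0.0048]
```

```bash
python3 -m inch '[[[0,4.5,20,-0.0065,0.001,0.005,0],[0,4.5,40,-0.0065,0.001,0.005,0],[0,4.5,60,-0.0065,0.001,0.005,0],[0,4.5,68,-0.0065,0.001,0.005,0],[0,4.5,68,-0.0065,0.001,0.005,0],[0,4.5,68,-0.0065,0.001,0.005,0]]]'
python3 - <<'E'
from servo import *
import pickle
o=status.get_obs();d=cam("wrist");s=cam("scene");pickle.dump((o,d,s),open("d2.pkl","wb"))
im=np.zeros((500,800,3),np.uint8);im[:400,:400]=cv2.resize(d["frame"][66:116,250:300],(400,400),interpolation=2)
im[:400,400:]=cv2.resize(s["frame"][110:210,270:370],(400,400),interpolation=2)
cv2.imwrite("pics/c4.png",im[...,::-1])
E
```

```text
t: 6.65
ee_pos: [516.1, 217.1, 163.8]
orientation: [2.183, 1.562, 0.424]
ft_force: [-0.2, -0.2, -2.8]
width: 13.7
grasp_force: 30.0
```

View pics/c4.png

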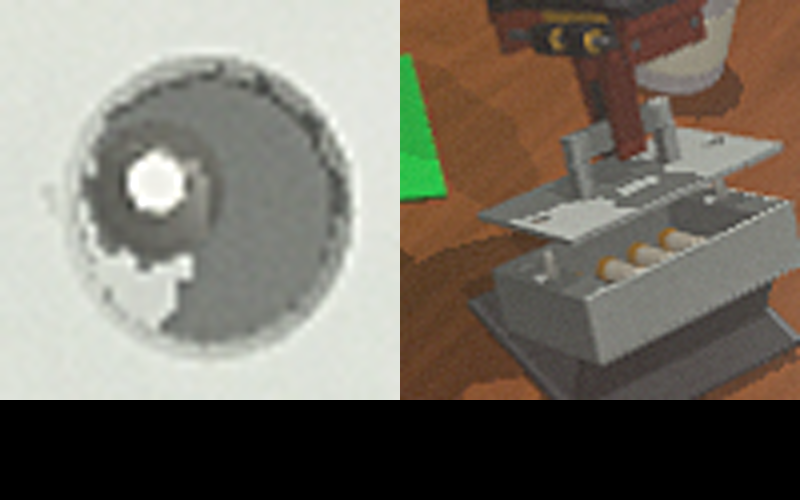

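Hole centre is (275.8,91.4) and the pin tip (268.9,88.4) full-frame; the offset has overshot by a few mm.

```bash
python3 - <<'E'
from servo import *
import pickle
o,d,s=pickle.load(open("d2.pkl","rb"))
go(d,o,[275.8,91.4],[268.9,88.4],24)
E
```

```text
hole in tool [80.4  0.1 37. ] (nominal 80,0) pin foot in box [-0.1 81.7  0. ]
shift [ 1.6 -3.7 18.1] turn [ 0.0033 -0.0022 -0.0049]
```

```bash
cat >> servo.py <<'E'
def diff(d,hole,pin,gap):  # shift in tool xy bringing hole onto pin; gap=tip below plate top
    he=np.array(d["hand_eye"]);c=dict(d,Rcw=he[:3,:3],C=he[:3,3])
    H=onplane(c,hole,37)[0];P=onplane(c,pin,37+gap)[0];print("hole",H.round(1),"pin",P.round(1),"shift",(P-H).round(2))
E
python3 - <<'E'
from servo import *
import pickle
o,d,s=pickle.load(open("d2.pkl","rb"))
for g in(20,25,30):diff(d,[275.8,91.4],[268.9,88.4],g)
d=pickle.load(open("d1.pkl","rb"))["wrist"];diff(d,[275.6,91.4],[282.8,95.9],95)
E
```

```text
hole [80.4  0.1 37. ] pin [82.5 -3.6 57. ] shift [ 2.19 -3.71 20.  ]
hole [80.4  0.1 37. ] pin [82.7 -3.7 62. ] shift [ 2.38 -3.8  25.  ]
hole [80.4  0.1 37. ] pin [82.9 -3.8 67. ] shift [ 2.58 -3.89 30.  ]
hole [80.4  0.1 37. ] pin [ 80.1   5.5 132. ] shift [-0.24  5.43 95.  ]
```

```bash
python3 -m inch '[[[2.3,-3.4,0,0.003,-0.002,-0.005,0],[2.3,-3.4,8,0.003,-0.002,-0.005,0],[2.3,-3.4,8,0.003,-0.002,-0.005,0],[2.3,-3.4,8,0.003,-0.002,-0.005,0],[2.3,-3.4,8,0.003,-0.002,-0.005,0]]]'
python3 - <<'E'
from servo import *
import pickle
o=status.get_obs();d=cam("wrist");s=cam("scene");pickle.dump((o,d,s),open("d3.pkl","wb"))
T=R.from_rotvec(o["orientation"]).as_matrix();print("height",(B.T@(o["ee_pos"]-W0)).round(1))
y=B[:,0];z=-n;rel(W0+n*70,np.c_[np.cross(y,z),y,z])
im=np.zeros((500,800,3),np.uint8);im[:400,:400]=cv2.resize(d["frame"][66:116,250:300],(400,400),interpolation=2)
im[:500,400:]=cv2.resize(s["frame"][110:210,285:365],(400,500),interpolation=2)
cv2.imwrite("pics/c5.png",im[...,::-1])
E
```

```text
t: 7.25
ee_pos: [518.1, 219.8, 155.2]
orientation: [2.18, 1.569, 0.419]
ft_force: [0.2, 0.3, -1.6]
width: 13.7
grasp_force: 30.0
height [-0.3  2.1 75.5]
shift [-2.1  0.2  5.5] turn [-0.0001  0.0003  0.0006]
```

View pics/c5.png

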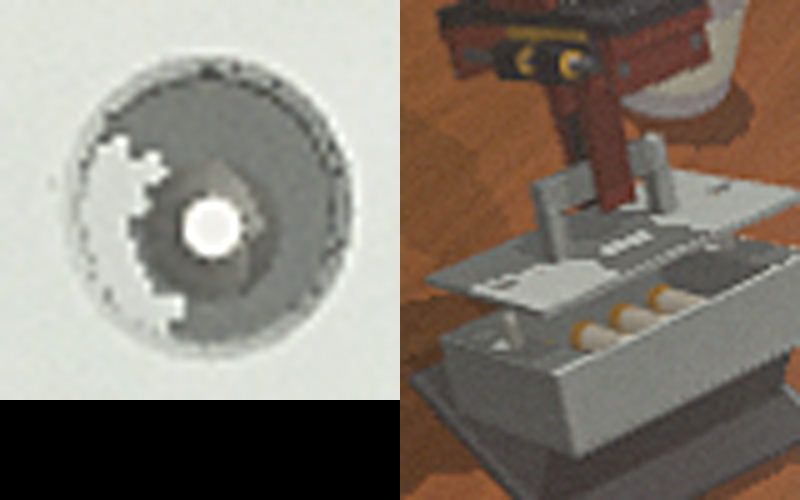

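The pin (210,228 in the crop) is nearly centred in the hole (210,207); orientation error is below 0.001 rad.

```bash
python3 - <<'E'
from servo import *
import pickle
o,d,s=pickle.load(open("d3.pkl","rb"))
diff(d,[275.8,91.4],[275.8,94.05],18.5)
from fit import L
# expected view of hole axis for the right pin: scene pixel of right hole vs right pin
E
```

```text
hole [80.4  0.1 37. ] pin [79.6  0.2 55.5] shift [-0.79  0.02 18.5 ]
```

```bash
python3 -m inch '[[[-0.8,0,4,0,0,0,0],[-0.8,0,10,0,0,0,0],[-0.8,0,16,0,0,0,0],[-0.8,0,20,0,0,0,0],[-0.8,0,22,0,0,0,0],[-0.8,0,22,0,0,0,0],[-0.8,0,22,0,0,0,0]]]'; python3 - <<'E'
from servo import *
o=status.get_obs();print((B.T@(o["ee_pos"]-W0)).round(1),(B.T@o["ft_force"]).round(1),o["moment"].round(2))
E
```

```text
t: 8.05
ee_pos: [528.4, 215.5, 136.2]
orientation: [2.18, 1.568, 0.419]
ft_force: [-0.7, -0.2, -2.2]
width: 13.8
grasp_force: 30.0
[-0.2  1.3 53.5] [-1.6 -0.4 -1.6] [ 0.04  0.55 -0.02]
```

```bash
python3 -m inch '[[[0,0,2,0,0,0,0],[0,0,4,0,0,0,0],[0,0,6,0,0,0,0],[0,0,8,0,0,0,0],[0,0,9,0,0,0,0],[0,0,9,0,0,0,0]]]'; python3 - <<'E'
from servo import *
o=status.get_obs();print((B.T@(o["ee_pos"]-W0)).round(1),(B.T@o["ft_force"]).round(1),o["moment"].round(2))
E
```

```text
t: 8.65
ee_pos: [532.6, 214.0, 128.3]
orientation: [2.18, 1.569, 0.419]
ft_force: [-0.4, 1.0, -2.1]
width: 14.0
grasp_force: 30.0
[-0.3  1.2 44.4] [-1.6  0.8 -1.5] [ 0.05  0.45 -0.01]
```

```bash
python3 -m inch '[[[0,0,0.7,0,0,0,0],[0,0,1.4,0,0,0,0],[0,0,2,0,0,0,0],[0,0,2,0,0,0,0]]]'; python3 - <<'E'
from servo import *
o=status.get_obs();print((B.T@(o["ee_pos"]-W0)).round(1),(B.T@o["ft_force"]).round(1),o["moment"].round(2))
E
```

```text
t: 9.05
ee_pos: [533.5, 213.8, 126.8]
orientation: [2.18, 1.569, 0.42]
ft_force: [-1.4, -0.3, -0.6]
width: 13.9
grasp_force: 30.0
[-0.2  1.3 42.6] [-1.3 -0.7  0.1] [0.01 0.49 0.02]
```

```bash
python3 -m inch '[[[0,0,0.5,0,0,0,0],[0,0,1,0,0,0,0],[0,0,1,0,0,0,0]]]'; python3 - <<'E'
from servo import *
o=status.get_obs();d=cam("wrist");s=cam("scene");print((B.T@(o["ee_pos"]-W0)).round(1),(B.T@o["ft_force"]).round(1),o["moment"].round(2))
im=np.zeros((500,800,3),np.uint8);im[:400,:400]=cv2.resize(d["frame"][66:116,250:300],(400,400),interpolation=2)
im[:500,400:]=cv2.resize(s["frame"][110:210,285:365],(400,500),interpolation=2)
cv2.imwrite("pics/c6.png",im[...,::-1])
E
```

```text
t: 9.35
ee_pos: [533.5, 213.7, 126.8]
orientation: [2.179, 1.568, 0.421]
ft_force: [-12.3, 0.2, 13.8]
width: 13.7
grasp_force: 30.0
[-0.2  1.2 42.6] [-3.2 -3.8 17.8] [-0.1   0.98 -0.16]
```

View pics/c6.png

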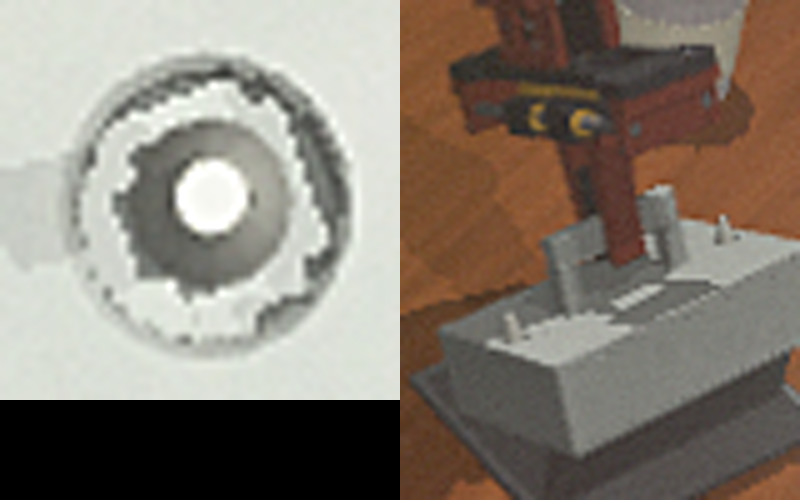

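The cover is seated: both pins protrude and contact is at rim height. Ease off, open and back away.

```bash
python3 -m inch '[[[0,0,-0.8,0,0,0,0],[0,0,-0.8,0,0,0,0],[0,0,-0.8,0,0,0,40],[0,0,-0.8,0,0,0,60],[0,0,-0.8,0,0,0,60],[0,0,-0.8,0,0,0,60],[0,0,-0.8,0,0,0,60],[0,0,-10,0,0,0,60],[0,0,-40,0,0,0,60],[0,0,-80,0,0,0,60],[0,0,-120,0,0,0,60],[0,0,-120,0,0,0,60],[0,0,-120,0,0,0,60]]]'; python3 - <<'E'
from servo import *
d=cam("wrist");s=cam("scene")
im=np.zeros((500,800,3),np.uint8);im[:300,:400]=cv2.resize(d["frame"],(400,300))
im[:500,400:]=cv2.resize(s["frame"][110:210,285:365],(400,500),interpolation=2)
cv2.imwrite("pics/c7.png",im[...,::-1])
E
```

```text
t: 10.75
ee_pos: [477.1, 233.3, 230.9]
orientation: [2.179, 1.569, 0.423]
ft_force: [-0.8, -0.1, -0.9]
width: 52.6
grasp_force: 0.0
```

View pics/c7.png

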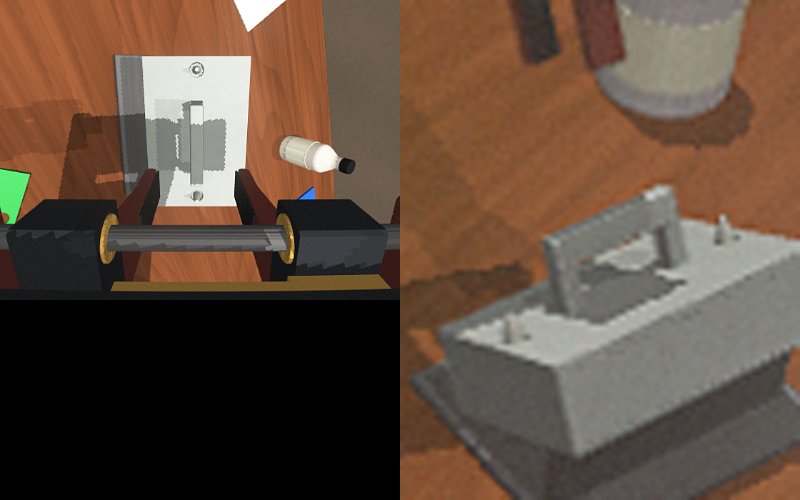

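The cover lies flush on the rim with both pins through its holes, and the gripper is clear.

```bash
python3 -c "
from workcell import ctrl
print(ctrl.close_job())"
```

```text
the job is handed in; nothing more can be done
None
```

The grey cover is back on the fuse box, flush on the rim with both pins through its holes and the handle outward; I let go, backed the arm clear and handed the job in at about 11 s, without moving anything else that I could see.

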